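# Fetch the cone point from behind the bottles

### The arm

A 6-joint arm with a two-finger parallel gripper is mounted at the origin on the work surface. World frame = base frame: x ahead of the robot, y to its left, z up, the work surface at z = 0. Lengths are in mm, angles in rad, forces in N, time in s.
With the tool pointing down it reaches from about 300 to 825 mm from the base axis. Payload 5.4 kg.
Tool frame: the origin (TCP) lies between the finger pads; the fingertips stand manip.tip_reach ahead of it and the grasp point (between the pads) lies 5 mm behind it (manip.tip_reach is the distance from the TCP to the fingertips, in mm); z points along the fingers, y is the line along which they close (so a half turn about z gives the same grasp; the last joint's range is limited). The gripper opens to 92 mm and grips with 3 to 60 N. Pads are 20 mm wide; open, the fingers measure 128 mm over their backs; the gripper's body (75 mm by 189 mm) begins 69 mm behind the grasp point.
Start: joints at [0.909, 0.158, 1.597, -0, 1.386, -0.21], TCP at [251.044, 517.285, 228.601] pointing down, gripper open.
Joint ranges: [-2.91, 2.91], [-0.94, 2.29], [0.18, 2.7], [-1.29, 4.43], [0.17, 2.64], [-3, 3]. Speed limits (rad/s): [2.57, 2.57, 3.14, 3.14, 3.14, 3.14].

### API

Orientations are given as a unit quaternion [w, x, y, z].
In Python, from rig import get_state, viewer, job_done, manip gives the robot as it stands. The module is installed in compiled form; this text tells all that it offers.
- The arm moves only by the tool step_arm, never from a script. Its arguments are lists of equal length, an entry for each row: "translation": the shift along the tool's x, y, z each as a share of 30 mm, from -1 to 1, a list of three; "rotation": the turn, a rotation vector about the tool's x, y, z each as a share of 0.1 rad, from -1 to 1, a list of three. In form: {"translation": [[tx, ty, tz], ...], "rotation": [[rx, ry, rz], ...]}. A call has 1 to 20 rows; each row shifts and turns the commanded pose from where the row before left it, along the tool's axes as they then stand; what a row does not reach is not made up. A row lasts 1/10 s, in which the tool goes at most 50 mm and 8.59 degrees, less where a joint would pass 70% of its speed; a pose out of reach is approached as far as the arm can. A call with a number of a shift or a turn outside -1 to 1 is refused whole. A call with a gripper value outside its range is refused whole. "gripper" is the opening, from -1 (shut) to 1 (fully open), set as the call begins (left out, the last holds). The fingers move at their own pace and stop on an object; the grip force is fixed at half the most. Time passes only in rows, so rows that do not move let the fingers close. It gives the time, the measured TCP pose, the force, the opening and the grip force at its end, in the units of the state.
- get_state(): the state, without advancing time (a new reading comes with each control period).
- viewer.snapshot(name): name is "scene" or "top" or "wrist"; returns (picture, depth): 480x640x3 uint8, red, green, blue; 480x640 float32, mm along the optical axis (not along the pixel's ray), 0 where there is no reading.
- viewer.calibration(name): a dict with "fovy" (degrees; the focal length in pixels is half the picture's height over the tangent of half this angle, whatever the lens; pixels are square), "cx", "cy" (the principal point, pixels), "rvec" (rotation vector, rad) and "tvec" (3), from world to camera coordinates, as OpenCV has them; the wrist camera has in their place "mount" (4x4, takes a point from camera to tool coordinates, whose origin is the TCP and whose axes are the flange's). Camera axes: x right, y down, z forward; pixel columns grow to the right and rows downward; lengths in mm; the calibration is good to about 2 mm. A picture is of the moment at which its call begins: read the wrist's pose just before it. calibration takes no time and is no camera call.
- job_done(): hands the job in; it is judged then, once.
The state is a dict: "t": time; "joint_pos": joint angles; "qvel": joint speeds; "joint_efforts": joint torques, N m; "ee_pos": TCP position; "eef_rot": TCP orientation; "wrist_force": force on the tool from outside, world axes, zero at the start; "wrist_torque": the same for the moment, N m; "finger_gap": finger opening in mm; "gripper_force": force on a finger pad.
Only numpy, scipy, OpenCV 4.12 (cv2) and the standard library are available. Lean on these libraries where they do the work, as an engineer would, in place of code of your own. Each camera call takes 0.05 s, during which the arm holds its last target. There are 200 camera calls.

### The job

I need the steel cone point that is hemmed in behind the glue bottle, the round tin and the square can in the plywood caddy. First stand all three on the cork mat, out of the way, then take the cone point and stand it, point up, in the small wooden dish, and only then put all three back in the caddy, each upright on the very spot where it stood at the start. Keep the containers upright throughout and leave the mug, the gouge and the block of wood alone.

Things in the scene. Friction and masses are not known exactly. Their poses are not given: they have to be found in the camera images.
- glue_bottle: White plastic glue bottle, round: straight body 42 mm in diameter up to 92 mm, then a shoulder and a thin pointed nozzle, 118 mm tall in all, about 0.12 kg. Origin at the centre of its underside, z up along it. Stands in the caddy at the start; one of the three containers to clear and put back.
- round_tin: Plain bare-metal round tin, straight-sided, 46 mm in diameter (47.4 mm over the rims), 105 mm tall, about 0.2 kg. Origin at the centre of its underside, z up. Stands in the caddy at the start.
- square_can: Grey square metal can, 41 x 41 mm in plan (sides along its x and y axes) and 95 mm tall, with a black screw cap of 26 mm diameter on top (109 mm in all), about 0.16 kg. Origin at the centre of its underside, z up. Stands in the caddy at the start.
- cone: Bare steel cone point of a lathe centre: cylinder 34 mm in diameter, 38 mm tall, with a smaller cone on top (22 mm wide at its foot), 55 mm tall in all, about 0.22 kg. Origin at the centre of its flat underside, z up to the point. Starts mid-caddy, one container in front (caddy -x) and one at each side (caddy +y, -y), centres about 60 mm from its own.
- caddy: Low open plywood tray, fixed to the bench, 200 x 200 mm outside, walls 8 mm thick and 20 mm tall, floor 8 mm thick. Origin at the centre of its underside on the bench top (z = 0); x and y along its sides, x pointing away from the robot side.
- mat: Flat cork mat, fixed to the bench, 270 mm (its x) by 120 mm (its y), 4 mm thick: the side area for the three containers, roomy enough for them in a row along its x. Origin at the centre of its underside, on the bench top. It lies to the left or the right of the caddy.
- dish: Small round dark wooden dish, fixed to the bench on the other side of the caddy from the mat: 80 mm outside diameter, rim 11 mm high, flat floor 5 mm above the bench, about 68 mm wide inside. Origin at the centre of its underside, on the bench top.
- mug: Bystander: blue ceramic mug, 76 mm wide and 90 mm tall, origin at the centre of its underside. Leave alone.
- gouge: Bystander: turning gouge lying on the bench beyond the caddy, 340 mm long, round wooden handle 24 mm thick and a steel shaft, along its x axis from -120 mm (handle end) to +220 mm (tip). Origin on its underside. Leave alone.
- blank: Bystander: plain block of wood, 55 x 110 x 55 mm, origin at the centre of its underside. Leave alone.

How it is judged (in metres and radians):
On the way, in this order (a step that is already met when the one before it is completed fails the run):
1. the three containers all stand released on the cork mat, the cone point still in the caddy (x of glue_bottle in the frame of mat between -0.137 and 0.137 m and y of glue_bottle in the frame of mat between -0.062 and 0.062 m and height (world z) of each of glue_bottle, round_tin, square_can below 0.012 m and angle between each of glue_bottle, round_tin, square_can's own z axis and vertical below 0.12 rad and contact force between the fingers and glue_bottle below 0.3 N and linear speed of each of glue_bottle, round_tin, square_can below 0.03 m/s and x of round_tin in the frame of mat between -0.137 and 0.137 m and y of round_tin in the frame of mat between -0.062 and 0.062 m and contact force between the fingers and round_tin below 0.3 N and x of square_can in the frame of mat between -0.137 and 0.137 m and y of square_can in the frame of mat between -0.062 and 0.062 m and contact force between the fingers and square_can below 0.3 N and x of cone in the frame of caddy between -0.1 and 0.1 m and y of cone in the frame of caddy between -0.1 and 0.1 m and height (world z) of cone below 0.03 m), for 0.2 s.
2. the cone point stands released, point up, in the dish, while the three containers still stand on the mat (horizontal distance between cone and dish below 0.019 m and height (world z) of cone below 0.01 m and angle between each of cone, glue_bottle, round_tin, square_can's own z axis and vertical below 0.12 rad and contact force between the fingers and cone below 0.3 N and linear speed of each of cone, glue_bottle, round_tin, square_can below 0.03 m/s and x of glue_bottle in the frame of mat between -0.137 and 0.137 m and y of glue_bottle in the frame of mat between -0.062 and 0.062 m and height (world z) of each of glue_bottle, round_tin, square_can below 0.012 m and contact force between the fingers and glue_bottle below 0.3 N and x of round_tin in the frame of mat between -0.137 and 0.137 m and y of round_tin in the frame of mat between -0.062 and 0.062 m and contact force between the fingers and round_tin below 0.3 N and x of square_can in the frame of mat between -0.137 and 0.137 m and y of square_can in the frame of mat between -0.062 and 0.062 m and contact force between the fingers and square_can below 0.3 N), for 0.2 s.
At the end, for the whole second after the job is handed in: Cone point upright and released on the dish floor (centre within 19 mm); bottle, tin and can each upright (0.12 rad), released and at rest within 15 mm of where they began (any turn about the vertical); mug, gouge and block within 30 mm of where they were (horizontal distance between cone and dish below 0.019 m and height (world z) of cone below 0.01 m and angle between each of cone, glue_bottle, round_tin, square_can's own z axis and vertical below 0.12 rad and contact force between the fingers and cone below 0.3 N and linear speed of each of cone, glue_bottle, round_tin, square_can below 0.03 m/s and distance of each of glue_bottle, round_tin, square_can from where it was at the start of the episode below 0.015 m and contact force between the fingers and glue_bottle below 0.3 N and contact force between the fingers and round_tin below 0.3 N and contact force between the fingers and square_can below 0.3 N and distance of each of mug, gouge, blank from where it was at the start of the episode below 0.03 m); the robot touches nothing.
It fails at once if a container is tipped (more than 0.7 rad) (angle between any of glue_bottle, round_tin, square_can's own z axis and vertical above 0.7 rad).
It fails at once if the mug, the gouge or the block of wood is disturbed (moved more than 30 mm) (distance of any of mug, gouge, blank from where it was at the start of the episode above 0.03 m).
It also fails if it takes over 136 s, if anything falls off the work surface, if the arm or the gripper's body presses on something with over 40 N, if the wrist force passes 120 N, or if a joint passes its speed limit or range.

## Working session

There is one attempt and no reset: what is moved stays moved. The work goes in short steps, Python scripts to look and compute and a tool call to move; the robot and the scene stay as the last step left them, time stands still between calls to the robot, and variables do not carry over. Pictures are saved under pics/ and viewed, at most 14 in all, crops included, and the job is handed in when it is done.

Besides the shell and the picture viewer there is one more tool, called after "Emit:" by a JSON object that holds its "name" and its "arguments", one argument or row to a line. step_arm: Moves the arm, as the interface text tells. Its arguments: {"type":"object","properties":{"translation":{"type":"array","items":{"type":"array","items":{"type":"number"}}},"rotation":{"type":"array","items":{"type":"array","items":{"type":"number"}}},"gripper":{"type":"number"}},"required":["translation","rotation"]}

```bash
mkdir -p pics; ls
cat > h.py <<'E'
import numpy as np, cv2
from rig import get_state, viewer, manip
def cal(n):
    c=viewer.calibration(n); f=240/np.tan(np.radians(c["fovy"])/2)
    if "mount" in c: return c,f,None,None
    R=cv2.Rodrigues(np.array(c["rvec"],float))[0]; return c,f,R,np.array(c["tvec"],float).ravel()
def cloud(n,d,st=None):
    c,f,R,t=cal(n); v,u=np.mgrid[:480,:640]
    P=np.dstack([(u-c["cx"])/f*d,(v-c["cy"])/f*d,d])
    if R is not None: return (P-t)@R
    from scipy.spatial.transform import Rotation as Ro
    M=np.array(c["mount"]); q=st["eef_rot"]; Rt=Ro.from_quat([q[1],q[2],q[3],q[0]]).as_matrix()
    return (P@M[:3,:3].T+M[:3,3])@Rt.T+np.array(st["ee_pos"])
def snap(n,save=None):
    st=get_state(); p,d=viewer.snapshot(n)
    if save: cv2.imwrite(f"pics/{save}.png",p[...,::-1])
    return p,d,cloud(n,d,st),st
E
python3 - <<'E'
from h import *
print({k:v for k,v in get_state().items()}, manip.tip_reach, [a for a in dir(manip) if a[0]!='_'])
for n in ("scene","top","wrist"):
    p,d,P,s=snap(n,n+"0"); np.savez(f"{n}0.npz",p=p,P=P,d=d); print(n,viewer.calibration(n),(d>0).mean())
E
```

```text
pics
{'t': 0.0, 'joint_pos': array([ 9.08912683e-01,  1.59042009e-01,  1.59820525e+00, -1.36943646e-05,
        1.38618409e+00, -2.10119430e-01]), 'qvel': array([-4.95278779e-05,  2.61099191e-04, -1.68541884e-04, -1.49546025e-03,
        1.13891435e-03, -1.01742209e-03]), 'joint_efforts': array([-1.61757771e-04, -3.85579634e+01, -3.22110450e+01,  7.01122452e-02,
        3.77408462e-02, -1.44706805e-04]), 'ee_pos': array([250.68171728, 516.82496175, 227.6363572 ]), 'eef_rot': array([-3.82158624e-04,  2.23964823e-01,  9.74596795e-01, -8.36185137e-04]), 'wrist_force': array([ 0.53252152, -0.05667632, -0.14312016]), 'wrist_torque': array([0.02212109, 0.00639222, 0.00690115]), 'gripper_force': 0.0, 'finger_gap': 92.0304312059962} 14.0 ['MotionError', 'tip_reach']
scene {'fovy': 42.42622305428649, 'cx': 316.0064517154329, 'cy': 234.6477685240479, 'rvec': array([ 1.73727615,  1.81455323, -0.73778521]), 'tvec': array([  16.48209653, -425.19066439, 1660.32797685])} 0.99619140625
top {'fovy': 55.999865621382305, 'cx': 322.5085186336715, 'cy': 229.54596116534574, 'rvec': array([ 2.20676316, -2.15337074,  0.10221705]), 'tvec': array([ -22.53658575,  634.50716389, 1037.53324556])} 0.9961002604166667
wrist {'fovy': 58.49363639005249, 'cx': 320.84305462522923, 'cy': 237.242626621841, 'mount': array([[-7.17072756e-04, -9.61966748e-01, -2.73165630e-01,
         7.68918053e+01],
       [ 9.99999037e-01, -3.65305766e-04, -1.33860203e-03,
        -5.98464682e-01],
       [ 1.18790166e-03, -2.73166327e-01,  9.61966084e-01,
        -1.55237026e+02],
       [ 0.00000000e+00,  0.00000000e+00,  0.00000000e+00,
         1.00000000e+00]])} 0.996181640625
```

View pics/top0.png

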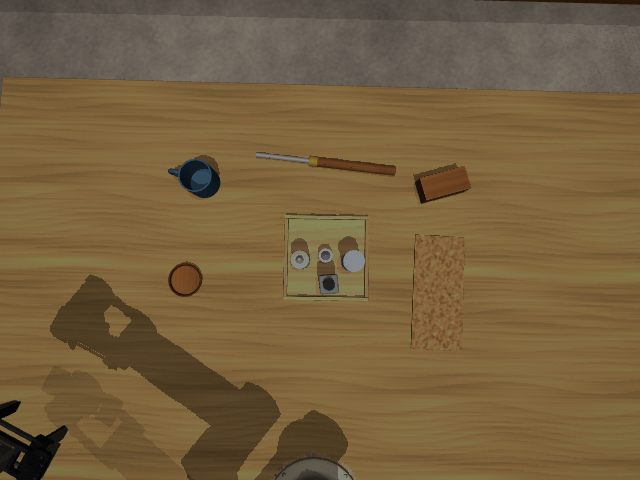

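View pics/scene0.png

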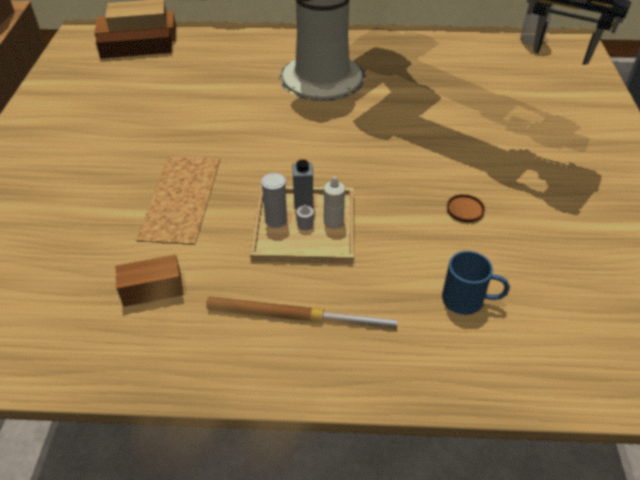

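The top view shows the caddy spanning columns 285–368 and rows 214–300. In it the bottle is at (299,260), the cone at (325,256), the tin at (353,261) and the can at (328,285). The mat is at (438,293), the dish at (185,280), the mug at (198,178), the gouge along row 165 and the block at (442,184). The scene view agrees with this: the tin is at (274,200), the can at (303,185), the bottle at (334,203), the cone at (305,216) and the dish at (466,208).

Run:
```python
from h import *
t=np.load("top0.npz");s=np.load("scene0.npz")
boxT={"glue":(285,245,314,275),"cone":(315,246,337,268),"tin":(338,246,368,275),"can":(316,272,342,297),"mug":(165,150,222,200),"blank":(410,160,475,208),"gouge":(250,145,400,180)}
def show(n,a,b,zmin,zmax=200):
    P=a["P"][b[1]:b[3],b[0]:b[2]].reshape(-1,3); Q=P[(P[:,2]>zmin)&(P[:,2]<zmax)]
    if len(Q)<5: print(n,"few",P[:,2].max());return
    (c,sz,an)=cv2.minAreaRect(Q[:,:2].astype(np.float32)); (cc,r)=cv2.minEnclosingCircle(Q[:,:2].astype(np.float32))
    print(n,len(Q),"mean",Q.mean(0).round(1),"ztop",np.percentile(Q[:,2],98).round(1),"rect",np.round(c,1),np.round(sz,1),round(an,1),"circ",np.round(cc,1),round(r,1))
for n,z in (("glue",85),("glue",105),("cone",25),("cone",40),("tin",98),("can",85),("can",102),("mug",50),("blank",45),("gouge",10)): show(n+" top",t,boxT[n],z)
# scene view: columns between known z
boxS={"tin":(260,172,289,230),"can":(290,158,314,207),"glue":(322,176,348,230),"cone":(295,204,316,232)}
for n,z in (("glue",30),("cone",20),("tin",30),("tin",98),("can",60),("can",102)): show(n+" scene",s,boxS[n],z)
import colorsys
for nm,a in (("top",t),("scene",s)):
    P=a["P"]; 
    for n,b in (("mat",(405,228,472,356) if nm=="top" else (130,150,225,248)),("dish",(165,258,207,300) if nm=="top" else (442,190,490,226))):
        sub=P[b[1]:b[3],b[0]:b[2]]; im=a["p"][b[1]:b[3],b[0]:b[2]].astype(float)
        hsv=cv2.cvtColor(a["p"],cv2.COLOR_RGB2HSV)[b[1]:b[3],b[0]:b[2]]
        m=(hsv[...,0]<13)&(sub[...,2]<40)
        if n=="mat": print(nm,n,"hue",np.percentile(hsv[...,0],[5,25,50,75,95]))
        m=cv2.morphologyEx(m.astype(np.uint8),cv2.MORPH_OPEN,np.ones((3,3)))>0
        Q=sub[m]; 
        if len(Q)<5: print("few");continue
        r=cv2.minAreaRect(Q[:,:2].astype(np.float32)); print(nm,n,len(Q),Q.mean(0).round(1),np.round(r[0],1),np.round(r[1],1),round(r[2],1))
    if nm=="top":
        b=(278,206,376,306);Q=P[b[1]:b[3],b[0]:b[2]].reshape(-1,3);print("z hist",np.percentile(Q[:,2],[2,10,30,50,70,90,98]).round(1)); w=Q[(Q[:,2]>14)&(Q[:,2]<25)]; r=cv2.minAreaRect(w[:,:2].astype(np.float32));print("caddy",len(w),r)
    print(nm,"bench z",np.median(P[320:340,260:280,2]) if nm=="top" else np.median(P[340:360,300:340,2]))
```

```text
glue top 281 mean [562.5  42.3 105.8] ztop 125.5 rect [562.8  43.3] [39.4 39.5] 1.3 circ [562.6  42.6] 20.6
glue top 112 mean [562.7  42.5 111.6] ztop 126.5 rect [563.5  43. ] [29.2 28.9] 70.0 circ [563.4  43.4] 16.2
cone top 171 mean [574.4 -14.5  47.9] ztop 60.4 rect [574.5 -14.1] [32.3 32.4] 0.4 circ [574.5 -14.2] 16.7
cone top 167 mean [574.7 -14.7  48.1] ztop 60.5 rect [575.1 -14.7] [32.6 31.2] 46.3 circ [574.6 -14.3] 16.6
tin top 380 mean [561.8 -75.1 112.8] ztop 116.2 rect [562.1 -75. ] [45.4 45.6] 1.9 circ [561.7 -75.2] 23.6
can top 355 mean [510.9 -22.1 106.5] ztop 119.2 rect [510.5 -22. ] [41.  40.8] 5.8 circ [510.1 -22.6] 27.0
can top 234 mean [510.7 -22.2 109.6] ztop 119.4 rect [510.8 -22.4] [39.  39.7] 6.7 circ [511.2 -22.4] 26.2
mug top 570 mean [746.4 288.   75.8] ztop 91.8 rect [752.7 291.8] [98.9 74.6] 49.1 circ [748.3 299.5] 54.8
blank top 1130 mean [ 748.4 -287.9   54.3] ztop 58.3 rect [ 749.3 -289.1] [ 55.5 111.5] 16.9 circ [ 749.2 -289.1] 61.2
gouge top 1108 mean [796.2 -33.2  19.8] ztop 26.3 rect [799.6  -9.6] [339.7  24.5] 84.3 circ [800.1  -9.6] 169.9
glue sce
[... 267 characters left out ...]
 [560.9 -73.3] [50.9 45.6] 9.7 circ [561.2 -74. ] 25.9
tin scene 429 mean [565.  -72.8 111. ] ztop 116.0 rect [561.4 -73.4] [50.8 45. ] 5.3 circ [561.2 -74. ] 25.9
can scene 623 mean [521.1 -18.9  94. ] ztop 117.6 rect [531.8 -17.8] [87.8 40.8] 6.1 circ [530.3 -19.3] 45.6
can scene 250 mean [513.6 -20.  109.5] ztop 118.3 rect [509.8 -20.3] [41.2 39.8] 7.0 circ [510.5 -19.2] 25.7
top mat hue [15. 16. 17. 18. 21.]
few
few
z hist [ -3.5  -1.2   4.5   7.3  10.  100.  115. ]
caddy 1166 ((570.2601318359375, -16.582107543945312), (200.02725219726562, 200.29254150390625), 0.26600974798202515)
top bench z -0.690005682706321
scene mat hue [16. 16. 17. 18. 19.]
few
few
scene bench z -0.3252596965903992
```

Run:
```python
from h import *
for nm,mb,db in (("top",(405,228,472,356),(160,255,212,305)),("scene",(130,150,225,248),(436,186,496,230))):
    a=np.load(nm+"0.npz");p=a["p"];P=a["P"]
    lab=cv2.cvtColor(p,cv2.COLOR_RGB2LAB).astype(float)
    for n,b in (("mat",mb),("dish",db)):
        L=lab[b[1]:b[3],b[0]:b[2]]; sub=P[b[1]:b[3],b[0]:b[2]]; h,w=L.shape[:2]
        c=np.median(L[h//2-4:h//2+4,w//2-4:w//2+4].reshape(-1,3),0); e=np.median(np.r_[L[0],L[-1]],0)
        m=(np.linalg.norm(cv2.GaussianBlur(L,(5,5),0)-c,axis=2)<np.linalg.norm(cv2.GaussianBlur(L,(5,5),0)-e,axis=2)).astype(np.uint8)
        k,lb,stt,_=cv2.connectedComponentsWithStats(m); i=1+np.argmax(stt[1:,4]); Q=sub[lb==i]
        r=cv2.minAreaRect(Q[:,:2].astype(np.float32)); print(nm,n,c,e,len(Q),"z",np.median(Q[:,2]).round(1),"mean",Q.mean(0).round(1),np.round(r[0],1),np.round(r[1],1),round(r[2],1))
    if nm=="top":
        Q=P[272:297,316:342].reshape(-1,3)
        Q=Q[(Q[:,2]>85)]; print("can corners",cv2.boxPoints(cv2.minAreaRect(Q[:,:2].astype(np.float32))).round(1).tolist())
    im=cv2.resize(p[mb[1]-0:mb[3],:][:, :] if 0 else p[db[1]:db[3],db[0]:db[2]],None,fx=6,fy=6); cv2.imwrite(f"pics/dish_{nm}.png",im[...,::-1])
```

```text
top mat [112. 138. 156.] [120. 132. 156.] 6163 z 2.6 mean [ 485.6 -287.     6.2] [ 490.8 -184.5] [367.9 288.5] 89.7
top dish [ 88. 144. 157.] [118. 133. 156.] 1036 z 4.9 mean [509.8 316.7   8.1] [541.8 185.1] [ 85.7 361.9] 13.5
can corners [[489.79998779296875, -2.4000000953674316], [491.0, -43.70000076293945], [543.5999755859375, -42.20000076293945], [542.4000244140625, -0.8999999761581421]]
scene mat [154. 139. 163.] [165. 134. 164.] 6562 z 2.3 mean [ 497.6 -292.7    5.2] [ 897.1 -189.7] [1208.4  210. ] 13.8
scene dish [121. 147. 163.] [164. 135. 164.] 1054 z 5.6 mean [507.7 318.2   5.4] [500.9 318.7] [86.3 99.8] 69.5
```

Emit:
{"name": "step_arm", "arguments": {
  "translation": [
    [0, 0, 0],
    [0, 0, 0],
    [0, 0, 0],
    [0, 0, 0],
    [0, 0, 0]
  ],
  "rotation": [
    [0, 0, -0.9],
    [0, 0, -0.9],
    [0, 0, -0.9],
    [0, 0, -0.9],
    [0, 0, -0.9]
  ],
  "gripper": 1
}}

```text
t: 0.65
ee_pos: [250.9, 517.1, 228.2]
eef_rot: [-0.0, -0.001, 1.0, -0.0]
wrist_force: [-0.1, -0.4, -0.5]
finger_gap: 91.5
gripper_force: 0.0
```

Emit:
{"name": "step_arm", "arguments": {
  "translation": [
    [-0.48, -1, 0],
    [-0.48, -1, 0],
    [-0.48, -1, 0],
    [-0.48, -1, 0],
    [-0.48, -1, 0],
    [-0.48, -1, 0],
    [-0.48, -1, 0],
    [-0.48, -1, 0],
    [-0.48, -1, 0],
    [-0.48, -1, 0],
    [-0.48, -1, 0],
    [-0.48, -1, 0],
    [-0.48, -1, 0],
    [-0.48, -1, 0],
    [-0.48, -1, 0],
    [-0.48, -1, 0],
    [-0.48, -1, 0],
    [-0.48, -0.97, 0],
    [0, 0, 0]
  ],
  "rotation": [
    [0, 0, 0],
    [0, 0, 0],
    [0, 0, 0],
    [0, 0, 0],
    [0, 0, 0],
    [0, 0, 0],
    [0, 0, 0],
    [0, 0, 0],
    [0, 0, 0],
    [0, 0, 0],
    [0, 0, 0],
    [0, 0, 0],
    [0, 0, 0],
    [0, 0, 0],
    [0, 0, 0],
    [0, 0, 0],
    [0, 0, 0],
    [0, 0, 0],
    [0, 0, 0]
  ]
}}

```text
t: 2.55
ee_pos: [510.2, -25.3, 228.3]
eef_rot: [-0.0, 0.003, 1.0, -0.0]
wrist_force: [-0.4, -0.3, 0.5]
finger_gap: 91.8
gripper_force: 0.0
```

Run:
```python
from h import *
p,d,P,s=snap("wrist","w1"); np.savez("wrist1.npz",p=p,P=P,d=d); print(s["ee_pos"],s["joint_pos"].round(2))
for nm,mb,db in (("top",(405,228,472,356),(160,255,212,305)),("scene",(130,150,225,248),(436,186,496,230))):
    a=np.load(nm+"0.npz");p=a["p"];P=a["P"]
    lab=cv2.GaussianBlur(cv2.cvtColor(p,cv2.COLOR_RGB2LAB),(5,5),0).astype(float)
    for n,b in (("mat",mb),("dish",db)):
        L=lab[b[1]:b[3],b[0]:b[2]]; sub=P[b[1]:b[3],b[0]:b[2]]; h,w=L.shape[:2]
        c=np.median(L[h//2-4:h//2+4,w//2-4:w//2+4].reshape(-1,3),0); e=np.median(np.r_[L[0],L[-1]],0)
        m=(np.linalg.norm(L-c,axis=2)<np.linalg.norm(L-e,axis=2)).astype(np.uint8)
        k,lb,stt,_=cv2.connectedComponentsWithStats(m); i=1+np.argmax(stt[1:,4]); Q=sub[lb==i]; Q=Q[(Q[:,2]<25)&(Q[:,2]>-8)]
        r=cv2.minAreaRect(Q[:,:2].astype(np.float32)); print(nm,n,len(Q),"z",np.median(Q[:,2]).round(1),"mean",Q.mean(0).round(1),"rect",np.round(r[0],1),np.round(r[1],1),round(r[2],1),"pct",np.percentile(Q[:,:2],[1,99],axis=0).round(1).tolist())
    b=(278,206,376,306) if nm=="top" else (290,158,314,207)
    if nm=="top":
        Q=P[272:297,316:342].reshape(-1,3); Q=Q[(Q[:,2]>85)&(Q[:,2]<200)]; print("can corners",cv2.boxPoints(cv2.minAreaRect(Q[:,:2].astype(np.float32))).round(1).tolist())
# wrist: clusters above given height
a=np.load("wrist1.npz");P=a["P"]
m=((P[...,2]>30)&(P[...,2]<135)&(abs(P[...,0]-570)<105)&(abs(P[...,1]+16)<105)).astype(np.uint8)
m=cv2.erode(m,np.ones((3,3)))
k,lb,stt,cen=cv2.connectedComponentsWithStats(m)
for i in range(1,k):
    if stt[i,4]<150: continue
    Q=P[lb==i]; top=np.percentile(Q[:,2],95); T=Q[Q[:,2]>top-12]; r=cv2.minAreaRect(T[:,:2].astype(np.float32)); print("w",stt[i],"z95",top.round(1),"meanTop",T.mean(0).round(1),np.round(r[0],1),np.round(r[1],1),round(r[2],1))
```

```text
[510.17116267 -25.29952295 228.29403007] [-0.29 -0.01  1.77 -0.    1.38 -1.85]
top mat 6091 z 2.5 mean [ 485.3 -288.2    2.3] rect [ 490.5 -287.6] [161.8 288.3] 89.9 pct [[349.7, -366.2], [629.3, -210.0]]
top dish 1035 z 4.9 mean [509.7 317.6   4.9] rect [509.4 319.8] [83.4 85.6] 36.9 pct [[469.8, 278.2], [550.9, 359.4]]
can corners [[488.1000061035156, -3.799999952316284], [492.20001220703125, -44.400001525878906], [533.0, -40.29999923706055], [528.7999877929688, 0.30000001192092896]]
scene mat 6303 z 2.3 mean [ 495.5 -293.2    2.1] rect [ 478.2 -295.5] [330.4 208.4] 13.0 pct [[343.2, -410.4], [628.9, -189.5]]
scene dish 1049 z 5.6 mean [507.8 318.1   5.4] rect [501. 319.] [85.9 99.7] 68.4 pct [[455.4, 278.7], [548.7, 358.4]]
w [ 296  185   63   76 3870] z95 116.7 meanTop [507.7 -21.7 115.4] [509.  -21.8] [25.8 24.8] 1.0
w [ 218  244   73   94 4864] z95 113.7 meanTop [558.1 -74.2 112.2] [559.7 -74.8] [45.3 46.7] 47.6
w [ 378  246   59   80 3002] z95 117.1 meanTop [558.1  38.4 112.2] [560.6  37.8] [15.7 25.7] 82.0
w [ 317  264   38   41 1162] z95 58.1 meanTop [570.6 -14.5  51.8] [572.7 -14.3] [28.5 29.3] 37.5
```

View pics/w1.png

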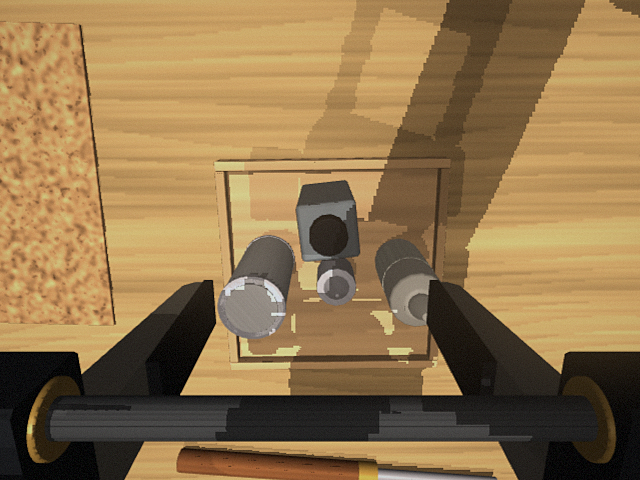

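The wrist view shows the can's cap at (330,235), the tin's top at (252,307), the cone at (337,282) and the bottle at (408,298). Their positions agree with the other two views to within about 2 mm. Next I'll find the mat corners and grasp the can.

Emit:
{"name": "step_arm", "arguments": {
  "translation": [
    [0, 0.11, 0],
    [0, 0, 0.6],
    [0, 0, 1],
    [0, 0, 1],
    [0, 0, 1],
    [0, 0, 1],
    [0, 0, 0.5],
    [0, 0, 0],
    [0, 0, 0]
  ],
  "rotation": [
    [0, 0, 0],
    [0, 0, -1],
    [0, 0, 0],
    [0, 0, 0],
    [0, 0, 0],
    [0, 0, 0],
    [0, 0, 0],
    [0, 0, 0],
    [0, 0, 0]
  ]
}}

```text
t: 3.5
ee_pos: [509.3, -18.0, 76.1]
eef_rot: [0.0, -0.05, 0.999, 0.0]
wrist_force: [0.4, 0.2, 0.1]
finger_gap: 92.0
gripper_force: 0.0
```

Run:
```python
from h import *
def ray(n,px,z):
    c,f,R,t=cal(n); d=np.array([(px[0]-c["cx"])/f,(px[1]-c["cy"])/f,1])@R; o=-t@R; return (o+d*(z-o[2])/d[2])[:2].round(1)
for n,pts in (("top",[(415,234.5),(464.5,237),(461.5,349.5),(411,348.5)]),("scene",[(173,156.5),(219.5,157.5),(193.5,242),(138,240)])): print(n,[ray(n,p,4).tolist() for p in pts], np.mean([ray(n,p,4) for p in pts],0))
print(ray("top",(185.3,279.5),8),ray("scene",(465.5,208.5),8))
```

```text
top [[630.5, -230.6], [627.4, -350.4], [360.6, -342.4], [360.2, -222.9]] [ 494.675 -286.575]
scene [[360.7, -328.6], [359.9, -221.4], [626.8, -232.3], [626.0, -344.0]] [ 493.35  -281.575]
[509.4 315.8] [511.1 318.2]
```

Emit:
{"name": "step_arm", "arguments": {
  "translation": [
    [-0.04, -0.13, 0],
    [0, 0, 0],
    [0, 0, 0],
    [0, 0, 0]
  ],
  "rotation": [
    [0, 0, 0],
    [0, 0, 0],
    [0, 0, 0],
    [0, 0, 0]
  ]
}}

```text
t: 3.9
ee_pos: [511.2, -22.9, 76.1]
eef_rot: [0.0, -0.049, 0.999, -0.0]
wrist_force: [0.7, -0.3, 0.0]
finger_gap: 92.1
gripper_force: 0.0
```

Emit:
{"name": "step_arm", "arguments": {
  "translation": [
    [0, 0, 0],
    [0, 0, 0],
    [0, 0, 0],
    [0, 0, 0],
    [0, 0, 0],
    [0, 0, 0],
    [0, 0, 0],
    [0, 0, 0]
  ],
  "rotation": [
    [0, 0, 0],
    [0, 0, 0],
    [0, 0, 0],
    [0, 0, 0],
    [0, 0, 0],
    [0, 0, 0],
    [0, 0, 0],
    [0, 0, 0]
  ],
  "gripper": -1
}}

```text
t: 4.7
ee_pos: [510.8, -22.6, 75.6]
eef_rot: [-0.0, -0.049, 0.999, 0.0]
wrist_force: [0.1, 1.8, 1.9]
finger_gap: 41.1
gripper_force: 30.0
```

Emit:
{"name": "step_arm", "arguments": {
  "translation": [
    [0, 0, -0.5],
    [0, 0, -1],
    [0, 0, -1],
    [0, 0, -1],
    [0, 0, -0.83],
    [0.36, -0.97, 0],
    [0.36, -0.97, 0],
    [0.36, -0.97, 0],
    [0.36, -0.97, 0],
    [0.36, -0.97, 0],
    [0.36, -0.97, 0],
    [0.36, -0.97, 0],
    [0.36, -0.97, 0],
    [0.36, -0.97, 0],
    [0, 0, 0],
    [0, 0, 0],
    [0, 0, 0]
  ],
  "rotation": [
    [0, 0, 0],
    [0, 0, 0],
    [0, 0, 0.5],
    [0, 0, 0.5],
    [0, 0, 0],
    [0, 0, 0],
    [0, 0, 0],
    [0, 0, 0],
    [0, 0, 0],
    [0, 0, 0],
    [0, 0, 0],
    [0, 0, 0],
    [0, 0, 0],
    [0, 0, 0],
    [0, 0, 0],
    [0, 0, 0],
    [0, 0, 0]
  ]
}}

```text
t: 6.4
ee_pos: [413.3, -283.5, 205.1]
eef_rot: [-0.0, 0.001, 1.0, 0.0]
wrist_force: [0.6, 0.8, -2.3]
finger_gap: 40.9
gripper_force: 29.9
```

Emit:
{"name": "step_arm", "arguments": {
  "translation": [
    [0, 0, 1],
    [0, 0, 1],
    [0, 0, 1],
    [0, 0, 1],
    [0, 0, 0.3],
    [0, 0, 0.1],
    [0, 0, 0],
    [0, 0, 0]
  ],
  "rotation": [
    [0, 0, 0],
    [0, 0, 0],
    [0, 0, 0],
    [0, 0, 0],
    [0, 0, 0],
    [0, 0, 0],
    [0, 0, 0],
    [0, 0, 0]
  ]
}}

```text
t: 7.2
ee_pos: [414.2, -285.3, 75.2]
eef_rot: [0.001, 0.001, 1.0, -0.001]
wrist_force: [0.4, 0.1, -1.7]
finger_gap: 41.0
gripper_force: 29.9
```

Emit:
{"name": "step_arm", "arguments": {
  "translation": [
    [0, 0, 0.08],
    [0, 0, 0],
    [0, 0, 0]
  ],
  "rotation": [
    [0, 0, 0],
    [0, 0, 0],
    [0, 0, 0]
  ]
}}

```text
t: 7.5
ee_pos: [413.4, -284.7, 71.6]
eef_rot: [0.0, 0.001, 1.0, -0.0]
wrist_force: [-0.3, -0.3, -0.3]
finger_gap: 41.0
gripper_force: 30.0
```

Emit:
{"name": "step_arm", "arguments": {
  "translation": [
    [0, 0, 0],
    [0, 0, 0],
    [0, 0, 0],
    [0, 0, 0],
    [0, 0, -0.5],
    [0, 0, -1],
    [0, 0, -1],
    [0, 0, -1],
    [0, 0, -0.95],
    [-0.7, 1, 0],
    [-0.7, 1, 0],
    [-0.7, 1, 0],
    [-0.7, 1, 0],
    [-0.7, 1, 0],
    [-0.7, 1, 0],
    [-0.7, 1, 0],
    [0, 0, 0],
    [0, 0, 0],
    [0, 0, 0]
  ],
  "rotation": [
    [0, 0, 0],
    [0, 0, 0],
    [0, 0, 0],
    [0, 0, 0],
    [0, 0, 0],
    [0, 0, 0],
    [0, 0, 0],
    [0, 0, 0],
    [0, 0, 0],
    [0, 0, 0],
    [0, 0, 0],
    [0, 0, 0],
    [0, 0, 0],
    [0, 0, 0],
    [0, 0, 0],
    [0, 0, 0],
    [0, 0, 0],
    [0, 0, 0],
    [0, 0, 0]
  ],
  "gripper": 1
}}

```text
t: 9.4
ee_pos: [560.1, -75.6, 204.5]
eef_rot: [-0.0, 0.001, 1.0, -0.0]
wrist_force: [-0.5, -1.2, 0.3]
finger_gap: 91.8
gripper_force: 0.0
```

Run:
```python
from h import *
p,d,P,s=snap("top","t1"); np.savez("top1.npz",p=p,P=P,d=d); print(s["ee_pos"],s["eef_rot"])
m=((P[...,2]>85)&(P[...,2]<135)&(P[...,1]<-215)&(P[...,0]<680)&(P[...,0]>340)).astype(np.uint8)
k,lb,stt,_=cv2.connectedComponentsWithStats(m)
for i in range(1,k):
    if stt[i,4]>50: Q=P[lb==i]; print(Q.mean(0).round(1),np.percentile(Q[:,2],[5,95]),cv2.minAreaRect(Q[:,:2].astype(np.float32)))
```

```text
[560.06425378 -75.5658819  204.47712465] [-2.55969600e-04  1.29557816e-03  9.99999117e-01 -1.49582803e-04]
[ 414.6 -283.2  101.7] [ 92.66644558 113.9008263 ] ((413.7044677734375, -285.4222717285156), (41.017269134521484, 42.10142135620117), 1.2435009479522705)
```

Emit:
{"name": "step_arm", "arguments": {
  "translation": [
    [-0.05, 0.02, 0.5],
    [0, 0, 1],
    [0, 0, 1],
    [0, 0, 1],
    [0, 0, 0.65],
    [0, 0, 0],
    [0, 0, 0],
    [0, 0, 0]
  ],
  "rotation": [
    [0, 0, 0],
    [0, 0, 0],
    [0, 0, 0],
    [0, 0, 0],
    [0, 0, 0],
    [0, 0, 0],
    [0, 0, 0],
    [0, 0, 0]
  ]
}}

```text
t: 10.25
ee_pos: [563.0, -74.8, 81.5]
eef_rot: [0.001, 0.001, 1.0, -0.0]
wrist_force: [-0.8, 0.2, 0.5]
finger_gap: 92.1
gripper_force: 0.0
```

Emit:
{"name": "step_arm", "arguments": {
  "translation": [
    [0, 0, 0],
    [0, 0, 0],
    [0, 0, 0],
    [0, 0, 0],
    [0, 0, 0],
    [0, 0, 0],
    [0, 0, 0],
    [0, 0, 0]
  ],
  "rotation": [
    [0, 0, 0],
    [0, 0, 0],
    [0, 0, 0],
    [0, 0, 0],
    [0, 0, 0],
    [0, 0, 0],
    [0, 0, 0],
    [0, 0, 0]
  ],
  "gripper": -1
}}

```text
t: 11.05
ee_pos: [562.1, -74.1, 80.1]
eef_rot: [-0.0, 0.001, 1.0, 0.0]
wrist_force: [-0.2, -1.1, -0.3]
finger_gap: 45.5
gripper_force: 30.0
```

Emit:
{"name": "step_arm", "arguments": {
  "translation": [
    [0, 0, -0.5],
    [0, 0, -1],
    [0, 0, -1],
    [0, 0, -1],
    [0, 0, -0.5],
    [0.28, -0.88, 0],
    [0.28, -0.88, 0],
    [0.28, -0.88, 0],
    [0.28, -0.88, 0],
    [0.28, -0.88, 0],
    [0.28, -0.88, 0],
    [0.28, -0.88, 0],
    [0.28, -0.88, 0],
    [0, 0, 0],
    [0, 0, 1],
    [0, 0, 1],
    [0, 0, 1],
    [0, 0, 0.8],
    [0, 0, 0],
    [0, 0, 0]
  ],
  "rotation": [
    [0, 0, 0],
    [0, 0, 0],
    [0, 0, 0],
    [0, 0, 0],
    [0, 0, 0],
    [0, 0, 0],
    [0, 0, 0],
    [0, 0, 0],
    [0, 0, 0],
    [0, 0, 0],
    [0, 0, 0],
    [0, 0, 0],
    [0, 0, 0],
    [0, 0, 0],
    [0, 0, 0],
    [0, 0, 0],
    [0, 0, 0],
    [0, 0, 0],
    [0, 0, 0],
    [0, 0, 0]
  ]
}}

```text
t: 13.05
ee_pos: [494.6, -284.6, 86.3]
eef_rot: [-0.0, 0.001, 1.0, 0.0]
wrist_force: [-0.1, -0.2, -1.8]
finger_gap: 45.8
gripper_force: 30.0
```

Emit:
{"name": "step_arm", "arguments": {
  "translation": [
    [0, 0, 0],
    [0, 0, 0]
  ],
  "rotation": [
    [0, 0, 0],
    [0, 0, 0]
  ]
}}

```text
t: 13.25
ee_pos: [495.5, -286.0, 88.0]
eef_rot: [0.001, 0.001, 1.0, -0.001]
wrist_force: [0.5, 0.7, -2.2]
finger_gap: 45.3
gripper_force: 30.0
```

Emit:
{"name": "step_arm", "arguments": {
  "translation": [
    [0, 0, 0.2],
    [0, 0, 0.13],
    [0, 0, 0],
    [0, 0, 0]
  ],
  "rotation": [
    [0, 0, 0],
    [0, 0, 0],
    [0, 0, 0],
    [0, 0, 0]
  ]
}}

```text
t: 13.65
ee_pos: [494.3, -285.1, 76.0]
eef_rot: [-0.0, 0.001, 1.0, 0.0]
wrist_force: [0.0, -0.5, -1.8]
finger_gap: 45.3
gripper_force: 30.0
```

```bash
python3 -c "
from h import *
for i in range(3):
    viewer.snapshot('wrist'); s=get_state(); print(s['ee_pos'].round(1),s['wrist_force'].round(1))"
```

```text
[ 494.3 -285.1   76. ] [ 1.1 -0.2 -2.6]
[ 494.3 -285.1   76. ] [-0.   0.5 -1.8]
[ 494.3 -285.1   76.1] [ 0.7 -0.1 -1.5]
```

Emit:
{"name": "step_arm", "arguments": {
  "translation": [
    [0, 0, 0.03],
    [0, 0, 0]
  ],
  "rotation": [
    [0, 0, 0],
    [0, 0, 0]
  ]
}}

```text
t: 14.0
ee_pos: [494.5, -285.2, 75.9]
eef_rot: [-0.0, 0.001, 1.0, 0.0]
wrist_force: [-1.5, 3.0, 4.7]
finger_gap: 45.5
gripper_force: 30.0
```

Emit:
{"name": "step_arm", "arguments": {
  "translation": [
    [0, 0, 0],
    [0, 0, 0],
    [0, 0, 0],
    [0, 0, -0.5],
    [0, 0, -1],
    [0, 0, -1],
    [0, 0, -1],
    [0, 0, -0.8],
    [-0.2, 1, 0],
    [-0.2, 1, 0],
    [-0.2, 1, 0],
    [-0.2, 1, 0],
    [-0.2, 1, 0],
    [-0.2, 1, 0],
    [-0.2, 1, 0],
    [-0.2, 1, 0],
    [-0.2, 1, 0],
    [-0.2, 1, 0],
    [-0.27, 0.92, 0],
    [0, 0, 0]
  ],
  "rotation": [
    [0, 0, 0],
    [0, 0, 0],
    [0, 0, 0],
    [0, 0, 0],
    [0, 0, 0],
    [0, 0, 0],
    [0, 0, 0],
    [0, 0, 0],
    [0, 0, 0],
    [0, 0, 0],
    [0, 0, 0],
    [0, 0, 0],
    [0, 0, 0],
    [0, 0, 0],
    [0, 0, 0],
    [0, 0, 0],
    [0, 0, 0],
    [0, 0, 0],
    [0, 0, 0],
    [0, 0, 0]
  ],
  "gripper": 1
}}

```text
t: 16.0
ee_pos: [563.7, 45.1, 205.5]
eef_rot: [0.001, -0.001, 1.0, 0.0]
wrist_force: [-0.1, 0.2, 0.2]
finger_gap: 91.8
gripper_force: 0.0
```

Emit:
{"name": "step_arm", "arguments": {
  "translation": [
    [0, 0, 0],
    [0, 0, 0],
    [0, 0, 0]
  ],
  "rotation": [
    [0, 0, 0],
    [0, 0, 0],
    [0, 0, 0]
  ],
  "gripper": 0.35
}}

```text
t: 16.3
ee_pos: [563.1, 41.2, 204.6]
eef_rot: [0.0, 0.002, 1.0, -0.0]
wrist_force: [0.1, 0.4, 0.2]
finger_gap: 69.9
gripper_force: 0.0
```

Emit:
{"name": "step_arm", "arguments": {
  "translation": [
    [0, 0, 0.5],
    [0, 0, 1],
    [0, 0, 1],
    [0, 0, 1],
    [0, 0, 0.9],
    [0, 0, 0],
    [0, 0, 0],
    [0, 0, 0]
  ],
  "rotation": [
    [0, 0, 0],
    [0, 0, 0],
    [0, 0, 0],
    [0, 0, 0],
    [0, 0, 0],
    [0, 0, 0],
    [0, 0, 0],
    [0, 0, 0]
  ]
}}

```text
t: 17.1
ee_pos: [564.4, 41.9, 73.9]
eef_rot: [0.001, 0.001, 1.0, -0.0]
wrist_force: [-0.4, -0.5, -0.5]
finger_gap: 62.4
gripper_force: 0.0
```

Emit:
{"name": "step_arm", "arguments": {
  "translation": [
    [0, 0, 0],
    [0, 0, 0],
    [0, 0, 0],
    [0, 0, 0],
    [0, 0, 0],
    [0, 0, 0],
    [0, 0, 0],
    [0, 0, 0]
  ],
  "rotation": [
    [0, 0, 0],
    [0, 0, 0],
    [0, 0, 0],
    [0, 0, 0],
    [0, 0, 0],
    [0, 0, 0],
    [0, 0, 0],
    [0, 0, 0]
  ],
  "gripper": -1
}}

```text
t: 17.9
ee_pos: [563.9, 42.2, 73.2]
eef_rot: [0.001, 0.001, 1.0, -0.0]
wrist_force: [-0.5, 0.7, 5.9]
finger_gap: 41.7
gripper_force: 29.9
```

Emit:
{"name": "step_arm", "arguments": {
  "translation": [
    [0, 0, -0.5],
    [0, 0, -1],
    [0, 0, -1],
    [0, 0, -1],
    [0, 0, -0.5],
    [-0.04, -1, 0],
    [-0.04, -1, 0],
    [-0.04, -1, 0],
    [-0.04, -1, 0],
    [-0.04, -1, 0],
    [-0.04, -1, 0],
    [-0.04, -1, 0],
    [-0.04, -1, 0],
    [-0.04, -1, 0],
    [-0.04, -1, 0],
    [-0.04, -0.94, 0],
    [0, 0, 0],
    [0, 0, 0],
    [0, 0, 0]
  ],
  "rotation": [
    [0, 0, 0],
    [0, 0, 0],
    [0, 0, 0],
    [0, 0, 0],
    [0, 0, 0],
    [0, 0, 0],
    [0, 0, 0],
    [0, 0, 0],
    [0, 0, 0],
    [0, 0, 0],
    [0, 0, 0],
    [0, 0, 0],
    [0, 0, 0],
    [0, 0, 0],
    [0, 0, 0],
    [0, 0, 0],
    [0, 0, 0],
    [0, 0, 0],
    [0, 0, 0]
  ]
}}

```text
t: 19.8
ee_pos: [575.5, -284.7, 191.7]
eef_rot: [-0.001, 0.001, 1.0, 0.001]
wrist_force: [0.1, 0.3, -1.4]
finger_gap: 41.8
gripper_force: 29.9
```

Emit:
{"name": "step_arm", "arguments": {
  "translation": [
    [0, 0, 0.5],
    [0, 0, 1],
    [0, 0, 1],
    [0, 0, 1],
    [0, 0, 0.5],
    [0, 0, 0],
    [0, 0, 0],
    [0, 0, 0],
    [0, 0, 0]
  ],
  "rotation": [
    [0, 0, 0],
    [0, 0, 0],
    [0, 0, 0],
    [0, 0, 0],
    [0, 0, 0],
    [0, 0, 0],
    [0, 0, 0],
    [0, 0, 0],
    [0, 0, 0]
  ]
}}

```text
t: 20.7
ee_pos: [576.2, -286.3, 73.1]
eef_rot: [0.001, 0.001, 1.0, -0.001]
wrist_force: [0.3, 0.9, -0.5]
finger_gap: 41.9
gripper_force: 30.0
```

Now lower the last 3.5 mm onto the mat, then release, lift and check.

Emit:
{"name": "step_arm", "arguments": {
  "translation": [
    [0, 0, 0.11],
    [0, 0, 0],
    [0, 0, 0],
    [0, 0, 0]
  ],
  "rotation": [
    [0, 0, 0],
    [0, 0, 0],
    [0, 0, 0],
    [0, 0, 0]
  ]
}}

```text
t: 21.1
ee_pos: [575.8, -286.0, 69.0]
eef_rot: [0.0, 0.001, 1.0, -0.0]
wrist_force: [-0.3, 0.8, -1.0]
finger_gap: 41.4
gripper_force: 30.0
```

Emit:
{"name": "step_arm", "arguments": {
  "translation": [
    [0, 0, 0],
    [0, 0, 0],
    [0, 0, 0],
    [0, 0, 0],
    [0, 0, -0.5],
    [0, 0, -1],
    [0, 0, -1],
    [0, 0, -1],
    [0, 0, -0.8],
    [0, 1, 0],
    [0, 1, 0],
    [0, 1, 0],
    [0, 1, 0],
    [0, 1, 0],
    [0, 1, 0],
    [0, 1, 0],
    [0, 1, 0],
    [0, 1, 0],
    [0, 0, 0],
    [0, 0, 0]
  ],
  "rotation": [
    [0, 0, 0],
    [0, 0, 0],
    [0, 0, 0],
    [0, 0, 0],
    [0, 0, 0],
    [0, 0, 0],
    [0, 0, 0],
    [0, 0, 0],
    [0, 0, 0],
    [0, 0, 0],
    [0, 0, 0],
    [0, 0, 0],
    [0, 0, 0],
    [0, 0, 0],
    [0, 0, 0],
    [0, 0, 0],
    [0, 0, 0],
    [0, 0, 0],
    [0, 0, 0],
    [0, 0, 0]
  ],
  "gripper": 1
}}

```text
t: 23.1
ee_pos: [576.5, -15.8, 199.1]
eef_rot: [0.001, 0.0, 1.0, -0.0]
wrist_force: [0.2, -0.3, 0.0]
finger_gap: 92.0
gripper_force: 0.0
```

```bash
cat > chk.py <<'E'
from h import *
import sys
p,d,P,s=snap("top",sys.argv[1]); print("tcp",s["ee_pos"].round(1),s["eef_rot"].round(3),s["t"])
m=((P[...,2]>85)&(P[...,2]<125)&(P[...,0]<680)&(P[...,0]>340)&(P[...,1]>-400)&(P[...,1]<150)).astype(np.uint8)
k,lb,stt,_=cv2.connectedComponentsWithStats(m)
for i in range(1,k):
    if stt[i,4]>50: Q=P[lb==i]; r=cv2.minAreaRect(Q[:,:2].astype(np.float32)); print(Q.mean(0).round(1),np.percentile(Q[:,2],[5,95]).round(0),np.round(r[0],1),np.round(r[1],1),round(r[2],1))
for n,(cx,cy) in (("caddycone",(574,-14)),("dishcone",(510,317))):
    m=(P[...,2]>40)&(P[...,2]<75)&(np.hypot(P[...,0]-cx,P[...,1]-cy)<40); Q=P[m]
    if len(Q)>30: r=cv2.minAreaRect(Q[:,:2].astype(np.float32)); print(n,Q.mean(0).round(1),np.round(r[0],1),np.round(r[1],1),Q[:,2].max())
E
python3 chk.py t2
```

```text
tcp [576.5 -15.8 199.1] [ 0.001  0.     1.    -0.   ] 23.1
[ 573.9 -284.   101. ] [ 91. 118.] [ 574.2 -286.7] [37.5 40.8] 1.4
[ 494.6 -284.8  107.4] [ 96. 112.] [ 494.  -285.9] [45.3 46.9] 1.2
[ 414.5 -283.1  101.7] [ 93. 114.] [ 413.4 -285.3] [41.2 41.9] 0.8
```

View pics/t2.png

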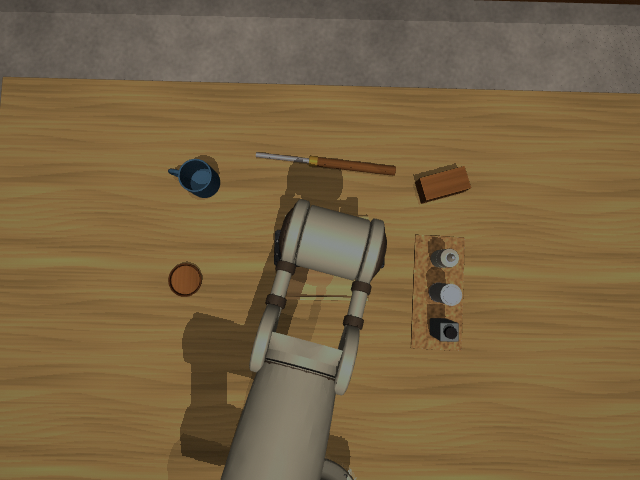

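The top view shows all three containers standing on the mat: the bottle at (449,258), the tin at (451,295) and the can at (450,331). The bystanders haven't moved. Next, the cone.

Emit:
{"name": "step_arm", "arguments": {
  "translation": [
    [0.04, 0.03, 0.5],
    [0, 0, 1],
    [0, 0, 1],
    [0, 0, 1],
    [0, 0, 1],
    [0, 0, 0.9],
    [0, 0, 0],
    [0, 0, 0],
    [0, 0, 0]
  ],
  "rotation": [
    [0, 0, 0],
    [0, 0, 0],
    [0, 0, 0],
    [0, 0, 0],
    [0, 0, 0],
    [0, 0, 0],
    [0, 0, 0],
    [0, 0, 0],
    [0, 0, 0]
  ]
}}

```text
t: 24.05
ee_pos: [576.3, -15.8, 37.6]
eef_rot: [0.001, 0.001, 1.0, -0.0]
wrist_force: [0.0, -1.0, 0.3]
finger_gap: 92.0
gripper_force: 0.0
```

Emit:
{"name": "step_arm", "arguments": {
  "translation": [
    [0.06, 0.04, 0.1],
    [0, 0, 0],
    [0, 0, 0]
  ],
  "rotation": [
    [0, 0, 0],
    [0, 0, 0],
    [0, 0, 0]
  ]
}}

```text
t: 24.35
ee_pos: [573.5, -13.9, 33.5]
eef_rot: [0.0, 0.001, 1.0, -0.0]
wrist_force: [0.0, -0.0, -0.3]
finger_gap: 92.2
gripper_force: 0.0
```

Emit:
{"name": "step_arm", "arguments": {
  "translation": [
    [0, 0, 0],
    [0, 0, 0],
    [0, 0, 0],
    [0, 0, 0],
    [0, 0, 0],
    [0, 0, 0],
    [0, 0, 0],
    [0, 0, 0],
    [0, 0, 0]
  ],
  "rotation": [
    [0, 0, 0],
    [0, 0, 0],
    [0, 0, 0],
    [0, 0, 0],
    [0, 0, 0],
    [0, 0, 0],
    [0, 0, 0],
    [0, 0, 0],
    [0, 0, 0]
  ],
  "gripper": -1
}}

```text
t: 25.25
ee_pos: [573.3, -13.8, 33.0]
eef_rot: [-0.0, 0.001, 1.0, 0.0]
wrist_force: [0.7, 1.3, 0.1]
finger_gap: 32.5
gripper_force: 30.0
```

Emit:
{"name": "step_arm", "arguments": {
  "translation": [
    [0, 0, -0.5],
    [0, 0, -1],
    [0, 0, -1],
    [0.2, 1, 0],
    [0.2, 1, 0],
    [0.2, 1, 0],
    [0.2, 1, 0],
    [0.2, 1, 0],
    [0.2, 1, 0],
    [0.2, 1, 0],
    [0.2, 1, 0],
    [0.2, 1, 0],
    [0.2, 1, 0],
    [0.11, 1.0, 0],
    [0, 0.03, 0],
    [0, 0, 0],
    [0, 0, 0]
  ],
  "rotation": [
    [0, 0, 0],
    [0, 0, 0],
    [0, 0, 0],
    [0, 0, 0],
    [0, 0, 0],
    [0, 0, 0],
    [0, 0, 0],
    [0, 0, 0],
    [0, 0, 0],
    [0, 0, 0],
    [0, 0, 0],
    [0, 0, 0],
    [0, 0, 0],
    [0, 0, 0],
    [0, 0, 0],
    [0, 0, 0],
    [0, 0, 0]
  ]
}}

```text
t: 26.95
ee_pos: [510.8, 316.3, 108.3]
eef_rot: [0.0, 0.001, 1.0, -0.0]
wrist_force: [-0.9, -0.3, -2.0]
finger_gap: 32.5
gripper_force: 30.0
```

Run:
```python
from h import *
p,d,P,s=snap("wrist","w2"); print(s["ee_pos"].round(1),s["finger_gap"],s["wrist_force"].round(1))
```

```text
[510.8 316.3 108.3] 32.50962710251241 [-0.9 -0.3 -2. ]
```

View pics/w2.png

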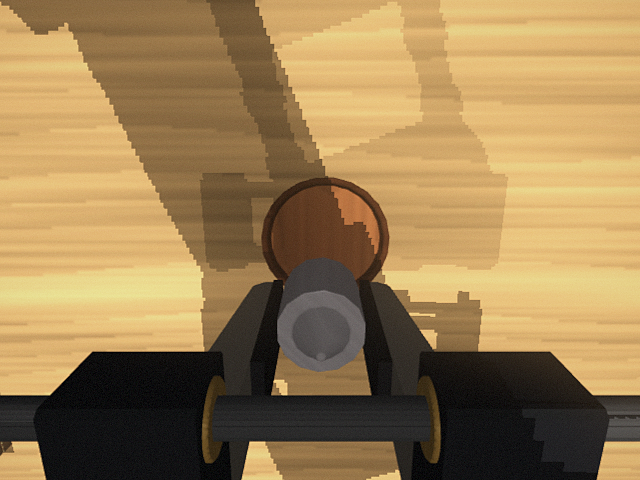

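The wrist view shows the cone upright in the pads at (320,325), with the dish centred at (325,237), which computes to about (508,318). That fits the 19 mm tolerance, so I'm lowering it.

Emit:
{"name": "step_arm", "arguments": {
  "translation": [
    [0, 0.03, 0.5],
    [0, 0, 1],
    [0, 0, 0.7],
    [0, 0, 0.2],
    [0, 0, 0.05],
    [0, 0, 0],
    [0, 0, 0],
    [0, 0, 0]
  ],
  "rotation": [
    [0, 0, 0],
    [0, 0, 0],
    [0, 0, 0],
    [0, 0, 0],
    [0, 0, 0],
    [0, 0, 0],
    [0, 0, 0],
    [0, 0, 0]
  ]
}}

```text
t: 27.8
ee_pos: [511.5, 318.4, 35.7]
eef_rot: [0.001, 0.001, 1.0, 0.0]
wrist_force: [0.4, -0.1, -1.1]
finger_gap: 32.3
gripper_force: 30.0
```

Emit:
{"name": "step_arm", "arguments": {
  "translation": [
    [0.03, 0, 0.13],
    [0, 0, 0],
    [0, 0, 0],
    [0, 0, 0]
  ],
  "rotation": [
    [0, 0, 0],
    [0, 0, 0],
    [0, 0, 0],
    [0, 0, 0]
  ]
}}

```text
t: 28.2
ee_pos: [509.6, 318.1, 30.6]
eef_rot: [-0.0, 0.001, 1.0, -0.0]
wrist_force: [-0.5, -0.4, -2.1]
finger_gap: 32.6
gripper_force: 30.0
```

Emit:
{"name": "step_arm", "arguments": {
  "translation": [
    [0, 0, 0.03],
    [0, 0, 0],
    [0, 0, 0]
  ],
  "rotation": [
    [0, 0, 0],
    [0, 0, 0],
    [0, 0, 0]
  ]
}}

```text
t: 28.5
ee_pos: [509.9, 318.2, 30.0]
eef_rot: [0.0, 0.001, 1.0, 0.0]
wrist_force: [-1.3, -0.7, 1.2]
finger_gap: 32.1
gripper_force: 30.0
```

Emit:
{"name": "step_arm", "arguments": {
  "translation": [
    [0, 0, 0],
    [0, 0, 0],
    [0, 0, 0],
    [0, 0, 0],
    [0, 0, 0],
    [0, 0, -0.5],
    [0, 0, -1],
    [0, 0, -1],
    [0, 0, -1],
    [0, 0, -1],
    [0, 0, -1],
    [0, -1, 0],
    [0, -1, 0],
    [0, -1, 0],
    [0, -1, 0],
    [0, -1, 0],
    [0, -1, 0],
    [0, -1, 0],
    [0, 0, 0]
  ],
  "rotation": [
    [0, 0, 0],
    [0, 0, 0],
    [0, 0, 0],
    [0, 0, 0],
    [0, 0, 0],
    [0, 0, 0],
    [0, 0, 0],
    [0, 0, 0],
    [0, 0, 0],
    [0, 0, 0],
    [0, 0, 0],
    [0, 0, 0],
    [0, 0, 0],
    [0, 0, 0],
    [0, 0, 0],
    [0, 0, 0],
    [0, 0, 0],
    [0, 0, 0],
    [0, 0, 0]
  ],
  "gripper": 1
}}

```text
t: 30.4
ee_pos: [509.7, 105.4, 196.0]
eef_rot: [0.001, 0.003, 1.0, -0.001]
wrist_force: [0.7, 0.6, 0.3]
finger_gap: 91.8
gripper_force: 0.0
```

```bash
python3 chk.py t3
python3 - <<'E'
import cv2
p=cv2.imread("pics/t3.png"); cv2.imwrite("pics/t3c.png",cv2.resize(p[240:330,140:260],None,fx=5,fy=5))
E
```

```text
tcp [509.7 105.4 196. ] [ 0.001  0.003  1.    -0.001] 30.4
[ 573.8 -284.   101. ] [ 92. 118.] [ 574.2 -286.6] [37.5 40.3] 1.3
[ 494.6 -284.5  107.3] [ 93. 112.] [ 494.  -286.3] [45.2 46.5] 1.1
[ 414.5 -283.2  101.8] [ 93. 114.] [ 413.5 -285.7] [42.  41.4] 89.8
dishcone [513.  319.8  46.6] [512.9 321.2] [21. 32.] 60.26582009827001
```

View pics/t3c.png

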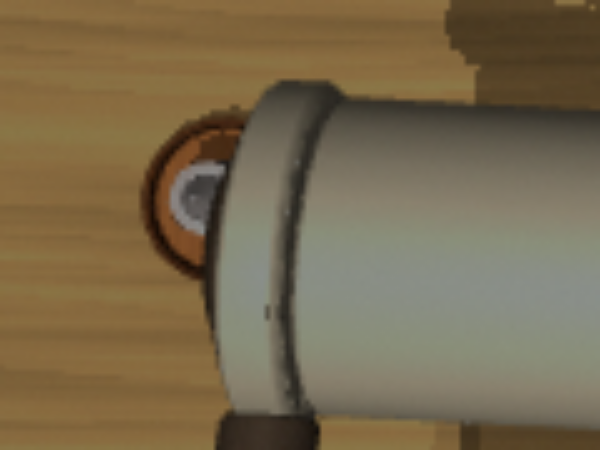

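The crop shows the cone standing point up near the middle of the dish, with the arm hiding part of it. Now I'll put the containers back, bottle first.

Emit:
{"name": "step_arm", "arguments": {
  "translation": [
    [-0.17, -1, 0],
    [-0.17, -1, 0],
    [-0.17, -1, 0],
    [-0.17, -1, 0],
    [-0.17, -1, 0],
    [-0.17, -1, 0],
    [-0.17, -1, 0],
    [-0.17, -1, 0],
    [-0.17, -1, 0],
    [-0.17, -1, 0],
    [-0.17, -1, 0],
    [-0.17, -1, 0],
    [-0.17, -1, 0],
    [0, -0.13, 0],
    [0, 0, 0],
    [0, 0, 0],
    [0, 0, 0]
  ],
  "rotation": [
    [0, 0, 0],
    [0, 0, 0],
    [0, 0, 0],
    [0, 0, 0],
    [0, 0, 0],
    [0, 0, 0],
    [0, 0, 0],
    [0, 0, 0],
    [0, 0, 0],
    [0, 0, 0],
    [0, 0, 0],
    [0, 0, 0],
    [0, 0, 0],
    [0, 0, 0],
    [0, 0, 0],
    [0, 0, 0],
    [0, 0, 0]
  ]
}}

```text
t: 32.15
ee_pos: [575.1, -284.4, 194.9]
eef_rot: [0.0, 0.0, 1.0, 0.0]
wrist_force: [-0.7, -0.3, -0.2]
finger_gap: 92.0
gripper_force: 0.0
```

Emit:
{"name": "step_arm", "arguments": {
  "translation": [
    [-0.02, -0.05, 0.5],
    [0, 0, 1],
    [0, 0, 1],
    [0, 0, 1],
    [0, 0, 0.7],
    [0, 0, 0],
    [0, 0, 0],
    [0, 0, 0]
  ],
  "rotation": [
    [0, 0, 0],
    [0, 0, 0],
    [0, 0, 0],
    [0, 0, 0],
    [0, 0, 0],
    [0, 0, 0],
    [0, 0, 0],
    [0, 0, 0]
  ]
}}

```text
t: 32.95
ee_pos: [576.4, -288.0, 70.3]
eef_rot: [0.001, 0.001, 1.0, -0.001]
wrist_force: [-0.5, -0.2, -0.4]
finger_gap: 91.8
gripper_force: 0.0
```

Emit:
{"name": "step_arm", "arguments": {
  "translation": [
    [0, 0, 0],
    [0, 0, 0],
    [0, 0, 0],
    [0, 0, 0],
    [0, 0, 0],
    [0, 0, 0],
    [0, 0, 0],
    [0, 0, 0],
    [0, 0, 0]
  ],
  "rotation": [
    [0, 0, 0],
    [0, 0, 0],
    [0, 0, 0],
    [0, 0, 0],
    [0, 0, 0],
    [0, 0, 0],
    [0, 0, 0],
    [0, 0, 0],
    [0, 0, 0]
  ],
  "gripper": -1
}}

```text
t: 33.85
ee_pos: [575.4, -287.4, 68.6]
eef_rot: [-0.0, 0.001, 1.0, 0.0]
wrist_force: [-0.9, 0.3, -0.6]
finger_gap: 41.5
gripper_force: 29.9
```

Emit:
{"name": "step_arm", "arguments": {
  "translation": [
    [0, 0, -0.5],
    [0, 0, -1],
    [0, 0, -1],
    [0, 0, -1],
    [0, 0, -0.2],
    [0.035, 1, 0],
    [0.035, 1, 0],
    [0.035, 1, 0],
    [0.035, 1, 0],
    [0.035, 1, 0],
    [0.035, 1, 0],
    [0.035, 1, 0],
    [0.035, 1, 0],
    [0.035, 1, 0],
    [0.035, 1, 0],
    [0.04, 1, 0],
    [0, 0, 0],
    [0, 0, 0],
    [0, 0, 0]
  ],
  "rotation": [
    [0, 0, 0],
    [0, 0, 0],
    [0, 0, 0],
    [0, 0, 0],
    [0, 0, 0],
    [0, 0, 0],
    [0, 0, 0],
    [0, 0, 0],
    [0, 0, 0],
    [0, 0, 0],
    [0, 0, 0],
    [0, 0, 0],
    [0, 0, 0],
    [0, 0, 0],
    [0, 0, 0],
    [0, 0, 0],
    [0, 0, 0],
    [0, 0, 0],
    [0, 0, 0]
  ]
}}

```text
t: 35.75
ee_pos: [564.2, 41.7, 179.3]
eef_rot: [-0.0, 0.001, 1.0, -0.0]
wrist_force: [0.1, -0.1, -1.0]
finger_gap: 41.7
gripper_force: 29.9
```

Emit:
{"name": "step_arm", "arguments": {
  "translation": [
    [0, 0, 0.5],
    [0, 0, 1],
    [0, 0, 1],
    [0, 0, 0.7],
    [0, 0, 0.2],
    [0, 0, 0],
    [0, 0, 0],
    [0, 0, 0]
  ],
  "rotation": [
    [0, 0, 0],
    [0, 0, 0],
    [0, 0, 0],
    [0, 0, 0],
    [0, 0, 0],
    [0, 0, 0],
    [0, 0, 0],
    [0, 0, 0]
  ]
}}

```text
t: 36.55
ee_pos: [565.6, 42.2, 79.2]
eef_rot: [0.001, 0.001, 1.0, -0.0]
wrist_force: [-0.8, -0.4, -1.0]
finger_gap: 41.3
gripper_force: 29.9
```

Emit:
{"name": "step_arm", "arguments": {
  "translation": [
    [0.02, 0, 0.16],
    [0, 0, 0],
    [0, 0, 0],
    [0, 0, 0]
  ],
  "rotation": [
    [0, 0, 0],
    [0, 0, 0],
    [0, 0, 0],
    [0, 0, 0]
  ]
}}

```text
t: 36.95
ee_pos: [563.9, 42.6, 73.0]
eef_rot: [0.0, 0.001, 1.0, -0.0]
wrist_force: [0.1, 0.2, -1.1]
finger_gap: 41.7
gripper_force: 29.9
```

Emit:
{"name": "step_arm", "arguments": {
  "translation": [
    [0, 0, 0],
    [0, 0, 0],
    [0, 0, 0],
    [0, 0, 0],
    [0, 0, -0.5],
    [0, 0, -1],
    [0, 0, -1],
    [0, 0, -1],
    [0, 0, -0.6],
    [0.21, -1, 0],
    [0.21, -1, 0],
    [0.21, -1, 0],
    [0.21, -1, 0],
    [0.21, -1, 0],
    [0.21, -1, 0],
    [0.21, -1, 0],
    [0.21, -1, 0],
    [0.21, -1, 0],
    [0.21, -1, 0],
    [0.22, -0.93, 0]
  ],
  "rotation": [
    [0, 0, 0],
    [0, 0, 0],
    [0, 0, 0],
    [0, 0, 0],
    [0, 0, 0],
    [0, 0, 0],
    [0, 0, 0],
    [0, 0, 0],
    [0, 0, 0],
    [0, 0, 0],
    [0, 0, 0],
    [0, 0, 0],
    [0, 0, 0],
    [0, 0, 0],
    [0, 0, 0],
    [0, 0, 0],
    [0, 0, 0],
    [0, 0, 0],
    [0, 0, 0],
    [0, 0, 0]
  ],
  "gripper": 1
}}

```text
t: 38.95
ee_pos: [493.4, -286.7, 197.3]
eef_rot: [0.001, 0.001, 1.0, -0.001]
wrist_force: [0.5, -0.1, 0.1]
finger_gap: 91.9
gripper_force: 0.0
```

Emit:
{"name": "step_arm", "arguments": {
  "translation": [
    [0, 0, 0],
    [0, 0, 0],
    [0, 0, 0]
  ],
  "rotation": [
    [0, 0, 0],
    [0, 0, 0],
    [0, 0, 0]
  ]
}}

```text
t: 39.25
ee_pos: [493.9, -284.3, 196.4]
eef_rot: [0.0, 0.0, 1.0, 0.0]
wrist_force: [0.7, -0.5, -0.9]
finger_gap: 91.8
gripper_force: 0.0
```

```bash
python3 chk.py t4
```

```text
tcp [ 493.9 -284.3  196.4] [0. 0. 1. 0.] 39.25
[562.4  41.1 105.2] [ 98. 119.] [562.8  41.1] [39.4 39.4] 1.3
[ 489.2 -299.   108.7] [106. 112.] [ 487.  -300.3] [30.  19.3] 1.5
[ 414.4 -283.1  101.8] [ 93. 114.] [ 413.7 -285.6] [41.1 41.7] 1.1
dishcone [511.4 315.1  45.7] [511.5 316.7] [30.9 32.2] 60.917052223993245
```

The bottle is back within about 2 mm, and the cone is in the dish at (511.5, 316.7). The tin is next.

Emit:
{"name": "step_arm", "arguments": {
  "translation": [
    [-0.01, -0.03, 0.5],
    [0, 0, 1],
    [0, 0, 1],
    [0, 0, 1],
    [0, 0, 0.53],
    [0, 0, 0],
    [0, 0, 0],
    [0, 0, 0]
  ],
  "rotation": [
    [0, 0, 0],
    [0, 0, 0],
    [0, 0, 0],
    [0, 0, 0],
    [0, 0, 0],
    [0, 0, 0],
    [0, 0, 0],
    [0, 0, 0]
  ]
}}

```text
t: 40.1
ee_pos: [494.7, -286.5, 76.2]
eef_rot: [0.001, 0.001, 1.0, -0.001]
wrist_force: [-0.1, 0.8, -0.2]
finger_gap: 92.1
gripper_force: 0.0
```

Emit:
{"name": "step_arm", "arguments": {
  "translation": [
    [0, 0, 0],
    [0, 0, 0],
    [0, 0, 0],
    [0, 0, 0],
    [0, 0, 0],
    [0, 0, 0],
    [0, 0, 0],
    [0, 0, 0],
    [0, 0, 0]
  ],
  "rotation": [
    [0, 0, 0],
    [0, 0, 0],
    [0, 0, 0],
    [0, 0, 0],
    [0, 0, 0],
    [0, 0, 0],
    [0, 0, 0],
    [0, 0, 0],
    [0, 0, 0]
  ],
  "gripper": -1
}}

```text
t: 41.0
ee_pos: [493.9, -286.0, 75.0]
eef_rot: [-0.0, 0.001, 1.0, 0.0]
wrist_force: [0.7, 0.5, 0.2]
finger_gap: 45.2
gripper_force: 30.0
```

Emit:
{"name": "step_arm", "arguments": {
  "translation": [
    [0, 0, -0.5],
    [0, 0, -1],
    [0, 0, -1],
    [0, 0, -1],
    [0, 0, -0.2],
    [-0.28, 0.88, 0],
    [-0.28, 0.88, 0],
    [-0.28, 0.88, 0],
    [-0.28, 0.88, 0],
    [-0.28, 0.88, 0],
    [-0.28, 0.88, 0],
    [-0.28, 0.88, 0],
    [-0.3, 0.88, 0],
    [0, 0, 0],
    [0, 0, 0],
    [0, 0, 0]
  ],
  "rotation": [
    [0, 0, 0],
    [0, 0, 0],
    [0, 0, 0],
    [0, 0, 0],
    [0, 0, 0],
    [0, 0, 0],
    [0, 0, 0],
    [0, 0, 0],
    [0, 0, 0],
    [0, 0, 0],
    [0, 0, 0],
    [0, 0, 0],
    [0, 0, 0],
    [0, 0, 0],
    [0, 0, 0],
    [0, 0, 0]
  ]
}}

```text
t: 42.6
ee_pos: [561.6, -75.8, 185.4]
eef_rot: [-0.001, 0.001, 1.0, -0.0]
wrist_force: [0.0, -0.6, -1.1]
finger_gap: 45.9
gripper_force: 30.0
```

Emit:
{"name": "step_arm", "arguments": {
  "translation": [
    [0, 0, 0.5],
    [0, 0, 1],
    [0, 0, 1],
    [0, 0, 0.7],
    [0, 0, 0.2],
    [0, 0, 0],
    [0, 0, 0],
    [0, 0, 0]
  ],
  "rotation": [
    [0, 0, 0],
    [0, 0, 0],
    [0, 0, 0],
    [0, 0, 0],
    [0, 0, 0],
    [0, 0, 0],
    [0, 0, 0],
    [0, 0, 0]
  ]
}}

```text
t: 43.4
ee_pos: [563.2, -75.6, 85.5]
eef_rot: [0.001, 0.001, 1.0, -0.001]
wrist_force: [0.2, 0.6, -1.5]
finger_gap: 45.5
gripper_force: 30.0
```

Emit:
{"name": "step_arm", "arguments": {
  "translation": [
    [0, 0, 0.16],
    [0, 0, 0],
    [0, 0, 0],
    [0, 0, 0]
  ],
  "rotation": [
    [0, 0, 0],
    [0, 0, 0],
    [0, 0, 0],
    [0, 0, 0]
  ]
}}

```text
t: 43.8
ee_pos: [562.1, -75.1, 79.3]
eef_rot: [0.0, 0.001, 1.0, -0.0]
wrist_force: [0.2, 0.5, -2.3]
finger_gap: 45.5
gripper_force: 30.0
```

Emit:
{"name": "step_arm", "arguments": {
  "translation": [
    [0, 0, 0.02],
    [0, 0, 0]
  ],
  "rotation": [
    [0, 0, 0],
    [0, 0, 0]
  ]
}}

```text
t: 44.0
ee_pos: [562.3, -75.1, 78.9]
eef_rot: [0.0, 0.001, 1.0, -0.0]
wrist_force: [-0.6, 0.1, -0.1]
finger_gap: 45.7
gripper_force: 30.0
```

Emit:
{"name": "step_arm", "arguments": {
  "translation": [
    [0, 0, 0],
    [0, 0, 0],
    [0, 0, 0],
    [0, 0, 0],
    [0, 0, -0.5],
    [0, 0, -1],
    [0, 0, -1],
    [0, 0, -1],
    [0, 0, -0.4],
    [0.71, -1, 0],
    [0.71, -1, 0],
    [0.71, -1, 0],
    [0.71, -1, 0],
    [0.71, -1, 0],
    [0.71, -1, 0],
    [0.71, -1, 0],
    [0, 0, 0],
    [0, 0, 0],
    [0, 0, 0]
  ],
  "rotation": [
    [0, 0, 0],
    [0, 0, 0],
    [0, 0, 0],
    [0, 0, 0],
    [0, 0, 0],
    [0, 0, 0],
    [0, 0, 0],
    [0, 0, 0],
    [0, 0, 0],
    [0, 0, 0],
    [0, 0, 0],
    [0, 0, 0],
    [0, 0, 0],
    [0, 0, 0],
    [0, 0, 0],
    [0, 0, 0],
    [0, 0, 0],
    [0, 0, 0],
    [0, 0, 0]
  ],
  "gripper": 1
}}

```text
t: 45.9
ee_pos: [413.0, -283.9, 195.4]
eef_rot: [0.0, 0.0, 1.0, 0.0]
wrist_force: [-0.4, 0.1, -0.8]
finger_gap: 91.9
gripper_force: 0.0
```

```bash
python3 chk.py t5
```

```text
tcp [ 413.  -283.9  195.4] [0. 0. 1. 0.] 45.9
[562.4  41.1 104.6] [ 98. 118.] [562.8  41.1] [39.4 39.5] 1.4
[562.6 -75.8 112.7] [110. 116.] [562.2 -75.3] [45.4 45.5] 1.5
[ 428.5 -286.3   98.2] [ 92. 111.] [ 428.8 -285.4] [41.8 14.1] 83.4
dishcone [511.4 315.1  45.2] [511.2 316. ] [32.4 32. ] 60.053042230454544
```

Emit:
{"name": "step_arm", "arguments": {
  "translation": [
    [-0.01, -0.04, 0.5],
    [0, 0, 1],
    [0, 0, 1],
    [0, 0, 1],
    [0, 0, 0.65],
    [0, 0, 0],
    [0, 0, 0],
    [0, 0, 0]
  ],
  "rotation": [
    [0, 0, 0],
    [0, 0, 0],
    [0, 0, 0],
    [0, 0, 0],
    [0, 0, 0],
    [0, 0, 0],
    [0, 0, 0],
    [0, 0, 0]
  ]
}}

```text
t: 46.75
ee_pos: [414.1, -286.5, 72.7]
eef_rot: [0.001, 0.0, 1.0, -0.001]
wrist_force: [0.3, -0.7, -0.0]
finger_gap: 92.1
gripper_force: 0.0
```

Emit:
{"name": "step_arm", "arguments": {
  "translation": [
    [0, 0, 0],
    [0, 0, 0],
    [0, 0, 0],
    [0, 0, 0],
    [0, 0, 0],
    [0, 0, 0],
    [0, 0, 0],
    [0, 0, 0],
    [0, 0, 0]
  ],
  "rotation": [
    [0, 0, 0],
    [0, 0, 0],
    [0, 0, 0],
    [0, 0, 0],
    [0, 0, 0],
    [0, 0, 0],
    [0, 0, 0],
    [0, 0, 0],
    [0, 0, 0]
  ],
  "gripper": -1
}}

```text
t: 47.65
ee_pos: [412.8, -285.8, 71.1]
eef_rot: [-0.0, 0.001, 1.0, 0.0]
wrist_force: [-0.0, 1.2, 0.2]
finger_gap: 41.3
gripper_force: 30.0
```

Emit:
{"name": "step_arm", "arguments": {
  "translation": [
    [0, 0, -0.5],
    [0, 0, -1],
    [0, 0, -1],
    [0, 0, -1],
    [0, 0, -0.7],
    [-0.36, 0.98, 0],
    [-0.36, 0.98, 0],
    [-0.36, 0.98, 0],
    [-0.36, 0.98, 0],
    [-0.36, 0.98, 0],
    [-0.36, 0.98, 0],
    [-0.36, 0.98, 0],
    [-0.36, 0.98, 0],
    [-0.38, 0.94, 0],
    [0, 0, 0],
    [0, 0, 0],
    [0, 0, 0]
  ],
  "rotation": [
    [0, 0, 0],
    [0, 0, 0],
    [0, 0, 0],
    [0, 0, 0],
    [0, 0, 0],
    [0, 0, 0],
    [0, 0, 0],
    [0, 0, 0],
    [0, 0, 0],
    [0, 0, 0],
    [0, 0, 0],
    [0, 0, 0],
    [0, 0, 0],
    [0, 0, 0],
    [0, 0, 0],
    [0, 0, 0],
    [0, 0, 0]
  ]
}}

```text
t: 49.35
ee_pos: [510.7, -23.5, 196.7]
eef_rot: [-0.0, 0.001, 1.0, -0.0]
wrist_force: [-0.7, -0.1, -2.7]
finger_gap: 40.6
gripper_force: 30.0
```

Emit:
{"name": "step_arm", "arguments": {
  "translation": [
    [0, 0, 0.5],
    [0, 0, 1],
    [0, 0, 1],
    [0, 0, 1],
    [0, 0, 0.4],
    [0, 0, 0],
    [0, 0, 0],
    [0, 0, 0]
  ],
  "rotation": [
    [0, 0, 0],
    [0, 0, 0],
    [0, 0, 0],
    [0, 0, 0],
    [0, 0, 0],
    [0, 0, 0],
    [0, 0, 0],
    [0, 0, 0]
  ]
}}

```text
t: 50.15
ee_pos: [512.6, -23.4, 82.0]
eef_rot: [0.002, 0.001, 1.0, -0.0]
wrist_force: [0.3, -0.5, -2.3]
finger_gap: 40.7
gripper_force: 30.0
```

Emit:
{"name": "step_arm", "arguments": {
  "translation": [
    [0.02, 0.01, 0.17],
    [0, 0, 0],
    [0, 0, 0],
    [0, 0, 0]
  ],
  "rotation": [
    [0, 0, 0],
    [0, 0, 0],
    [0, 0, 0],
    [0, 0, 0]
  ]
}}

```text
t: 50.55
ee_pos: [510.7, -22.4, 75.2]
eef_rot: [0.0, 0.001, 1.0, -0.0]
wrist_force: [0.7, -0.1, -3.0]
finger_gap: 40.9
gripper_force: 30.0
```

Emit:
{"name": "step_arm", "arguments": {
  "translation": [
    [0, 0, 0.02],
    [0, 0, 0]
  ],
  "rotation": [
    [0, 0, 0],
    [0, 0, 0]
  ]
}}

```text
t: 50.75
ee_pos: [510.8, -22.5, 75.1]
eef_rot: [0.0, 0.001, 1.0, -0.0]
wrist_force: [-1.0, 0.4, 4.5]
finger_gap: 40.9
gripper_force: 30.0
```

Emit:
{"name": "step_arm", "arguments": {
  "translation": [
    [0, 0, 0],
    [0, 0, 0],
    [0, 0, 0],
    [0, 0, 0],
    [0, 0, -0.5],
    [0, 0, -1],
    [0, 0, -1],
    [0, 0, -1],
    [0, 0, -1],
    [0.4, -1, 0],
    [0.4, -1, 0],
    [0.4, -1, 0],
    [0.4, -1, 0],
    [0.4, -1, 0],
    [0.4, -1, 0],
    [0.4, -1, 0],
    [0.4, -1, 0],
    [0, 0, 0],
    [0, 0, 0],
    [0, 0, 0]
  ],
  "rotation": [
    [0, 0, 0],
    [0, 0, 0],
    [0, 0, 0],
    [0, 0, 0],
    [0, 0, 0],
    [0, 0, 0],
    [0, 0, 0],
    [0, 0, 0],
    [0, 0, 0],
    [0, 0, 0],
    [0, 0, 0],
    [0, 0, 0],
    [0, 0, 0],
    [0, 0, 0],
    [0, 0, 0],
    [0, 0, 0],
    [0, 0, 0],
    [0, 0, 0],
    [0, 0, 0],
    [0, 0, 0]
  ],
  "gripper": 1
}}

```text
t: 52.75
ee_pos: [414.4, -261.5, 209.3]
eef_rot: [0.0, 0.001, 1.0, 0.0]
wrist_force: [-0.7, 0.3, -0.6]
finger_gap: 91.8
gripper_force: 0.0
```

```bash
python3 chk.py t6; python3 -c "
from h import *
s=snap('scene','s6')[3]; print(s['t'],s['qvel'].round(3))"
```

```text
tcp [ 414.4 -261.5  209.3] [0.    0.001 1.    0.   ] 52.75
[562.4  41.1 105.1] [ 99. 119.] [562.8  41. ] [39.3 39.5] 1.5
[562.5 -75.8 112.6] [110. 116.] [562.2 -75.2] [45.4 45.4] 1.7
[511.9 -23.5 106.5] [ 99. 118.] [511.1 -23.5] [41.1 39.3] 1.3
dishcone [511.2 314.8  45.7] [511.1 315.9] [31.1 32.2] 61.82785689552708
52.8 [ 0.005 -0.001 -0.001 -0.003 -0.001 -0.002]
```

View pics/t6.png

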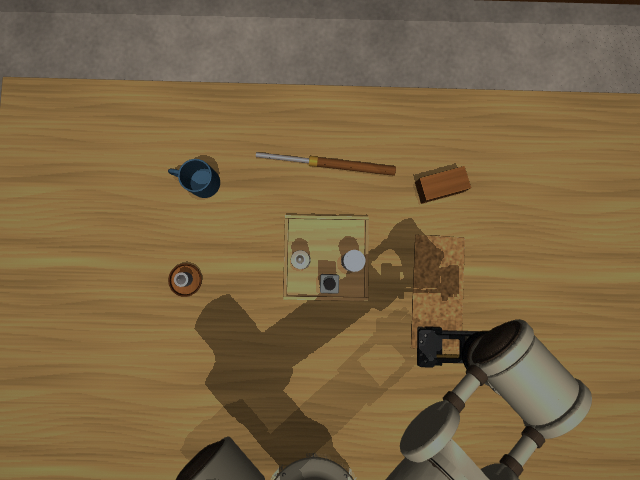

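The final top view shows the cone upright in the dish at (182,280). The bottle (300,259), tin (354,260) and can (329,284) are back within about 2 mm of their starts, and the mug, gouge and block look unmoved. Handing in.

```bash
python3 -c "
from rig import job_done
print(job_done())"
```

```text
the job is handed in; nothing more can be done
None
```

The job is handed in, with no verdict returned: in the last camera check the cone point stood point up in the dish, the bottle, tin and can were upright in the caddy within about 2 mm of their starting spots, and the mug, gouge and block looked unmoved.

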